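# Roll the steel bar into the V-block and set it against the stop

## Task

With the fingertips only, roll the loose round steel bar along the bench by its side, up the ramp of the blue block and into its V-groove; then push the bar endways along the groove until its end rests against the yellow end stop. Do not pick the bar up or lift it, leave it lying still in the groove against the stop, and leave the other things on the bench where they are.

Things in the scene. Friction and masses are not known exactly. Their poses are not given: they have to be found in the camera images.
- bar: round steel bar, 32 mm diameter, 120 mm long, about 0.6 kg, slippery (friction about 0.35), with two brass bands and a dark line; lies on the bench. Origin at its middle, on its axis; its y axis runs along the bar, x and z turn with it as it rolls. Let go, it stops within a few mm on the level but rolls back down the ramp. It starts 125 to 145 mm before the groove, within 0.12 rad of parallel.
- v_block: low blue block fixed to the bench, with a steel-lined V-groove, a ramp on the bar's side and an upright yellow stop at one end. Origin on the bench under the middle of a bar lying home (in the groove, against the stop). x points the way the bar must roll, y along the groove to the stop, z up. A bar in the groove has its axis at x = 0, 20.5 mm above the bench; home, its free end is at y = -60 mm.
- ramp_foot (a point): middle of the foot of the block's ramp, on the bench, at x = -60 mm in the block's frame, axes as the block's. The ramp is 135 mm wide, from y = -75 mm (open end of the groove) to y = +60 mm (stop), and rises evenly from here to the crest.
- crest (a point): middle of the top edge of the ramp, 9 mm above the bench, at x = -12 mm in the block's frame, axes as the block's. Once the bar's axis has passed this edge the bar drops into the V by itself: the groove falls from here to 2 mm high at x = 0, then rises at 30 degrees to 16 mm high at x = +24 mm; the flat top behind reaches x = +46 mm.
- stop_face (a point): point on the yellow stop plate's face that looks into the groove, on the line of a seated bar's axis (x = 0, y = +60 mm, 20.5 mm high in the block's frame, axes as the block's). The plate is 10 mm thick, 40 mm high, and spans x = -18 to +44 mm. The bar starts with its nearer end 25 to 35 mm short of this, measured along y.
- mallet: bystander: mallet with a wooden handle and a white nylon head 49 mm thick, 208 mm long, lying on the bench; origin under its middle
- rivet_tin: bystander: round red tin with lid, 56 mm across, 35 mm high; origin under its centre
- spool_navy: bystander: upright spool of navy thread, 32 mm across, 42 mm high; origin under its centre
- rotary_cutter: bystander: rotary cutter with a blue and black handle, 148 mm long, 20 mm high, lying on the bench; origin under its middle

How it is judged:
By the outcome, as a careful person would: the job done as asked, in the order asked, and still so for the second after the job is handed in, with the robot touching nothing.
It also fails if it takes over 48 s, if anything falls off the work surface, if the arm or the gripper's body presses on something with over 40 N, if the wrist force passes 120 N, or if a joint passes its speed limit or range.

## Robot

A 6-joint arm with a two-finger parallel gripper is mounted at the origin on a cart in front of the work surface, level with it; the furniture and walls round the work are solid. World frame = base frame: x ahead of the robot, y to its left, z up, the work surface at z = 0. Lengths are in mm, angles in degrees, forces in N, time in s.
With the tool pointing down it reaches from about 350 to 850 mm from the base axis. Payload 8.1 kg.
Tool frame: the origin (TCP) lies at the very end of the fingers, on their centre line; the grasp point (between the pads) lies 19 mm behind it (tcp_to_grasp is the distance from the TCP to the grasp point, in mm); z points along the fingers, x is the direction in which the jaws open and shut, and the axes are right-handed (so a half turn about z gives the same grasp; the last joint's range is limited). The gripper opens to 85 mm and grips with 20 to 120 N. Pads are 22 mm wide; open, the fingers measure 114 mm over their backs; the gripper's body (76 mm by 85 mm) begins 54 mm behind the grasp point. The pads swing forward as they close: fully open they stand 13 mm farther back than shut.
Start: joints at [70.967, 7.471, 85.268, -0, 87.261, -4.893], TCP at [146.559, 581.83, 231.292] pointing down, gripper open.
Joint ranges: [-169.43, 169.43], [-51.17, 129.36], [1.28, 143.12], [-76.62, 256.62], [0, 156.53], [-152.29, 152.29]. Speed limits (degrees/s): [136.94, 136.94, 159.86, 180, 180, 180].

## Interface

Orientations are given as [roll, pitch, yaw] about the fixed x, y, z axes, in that order (R = Rz(yaw) Ry(pitch) Rx(roll)).
In Python, from bench import * gives the robot as it stands. The module is installed in compiled form; this text tells all that it offers.
- The arm moves only by the tool apply_moves, never from a script. Its argument "targets" is text: rows parted by semicolons, each of 7 numbers parted by spaces: the turn, a rotation vector about the tool's x, y, z in rad, then the shift along the tool's x, y, z in cm, then the finger opening in cm, from 0 to 8.54. A call has exactly 5 rows; each row is the pose to reach, as a shift and turn from the pose commanded when the call began, along the tool's axes at that moment; what a row does not reach only later rows make up. A row lasts 1/10 s, in which the tool goes at most 50 mm and 8.59 degrees, less where a joint would pass 70% of its speed; a pose out of reach is approached as far as the arm can. A call with a gripper value outside its range is refused whole. The fingers move at their own pace and stop on an object; "force" is the grip in N (left out, the last holds). Time passes only in rows, so rows that repeat a pose let the fingers close, or fill a call up. It gives the time, the measured TCP pose, the force and the opening at its end, in the units of the state.
- sense(): the state, without advancing time (a new reading comes with each control period).
- snapshot(name): name is "scene" or "top" or "wrist"; returns the picture (400x640x3 uint8, red, green, blue); there is no depth.
- camera_model(name): a dict with "fx", "fy", "cx", "cy" (pixels), "position" and "attitude" of the camera in the world; the wrist camera has in their place "T_tool_cam" (4x4, takes a point from camera to tool coordinates, whose origin is the TCP and whose axes are the tool frame's). Camera axes: x right, y up, looking along -z (the intrinsics and any distortion apply to the point x, -y, -z); pixel columns grow to the right and rows downward; lengths in mm; the calibration is good to about 2 mm. A picture is of the moment at which its call begins: read the wrist's pose just before it. camera_model takes no time and is no camera call.
- hand_in(): hands the job in, once; it reports no verdict.
Trained networks look in the newest picture that a camera, given by its name, has taken for a name from the list of things; names that differ only in an ending like _2 or _b are one class to them, and where a whole thing is asked for, a point or a joint stands for the part that bears it (a point fixed in the world has none). Each returns a list of dicts, best first, with "confidence" (0 to 1); they miss things now and then, are a little off and sometimes report something else, mostly with a low value. They report only what shows in the picture. A call takes as long as a camera call.
- recognise(camera, query): "at" ([row, column] in pixels, amid what is visible of it).
- place_of(camera, query): "at" ([row, column] in pixels: a listed point, or the origin of a listed thing).
The state is a dict: "time": time; "joint_pos": joint angles; "qd": joint speeds; "joint_efforts": joint torques, N m; "tool_pos": TCP position; "tcp_rot": TCP orientation; "ft_force": force on the tool from outside, world axes, zero at the start; "wrist_torque": the same for the moment, N m; "finger_gap": finger opening in mm.
Only numpy, scipy, OpenCV 4.12 (cv2) and the standard library are available. Lean on these libraries where they do the work, as an engineer would, in place of code of your own. Each camera call takes 0.05 s, during which the arm holds its last target. There are 200 camera calls.

## Working session

There is one attempt and no reset: what is moved stays moved. The work goes in short steps, Python scripts to look and compute and a tool call to move; the robot and the scene stay as the last step left them, time stands still between calls to the robot, and variables do not carry over. Pictures are saved under pics/ and viewed, about 8 in all and at most 12, crops included, and the job is handed in when it is done.

Besides the shell and the picture viewer there is one more tool, called after "Emit:" in YAML: its name, and indented under it one key for each argument. apply_moves: Moves the arm, as the interface text tells. Its arguments: {"type":"object","properties":{"targets":{"type":"string"},"force":{"type":"number"}},"required":["targets"]}

```bash
mkdir -p pics
cat > h.py <<'E'
from bench import *
import numpy as np, cv2
from scipy.spatial.transform import Rotation as R
def cam(n):
    m=camera_model(n)
    if 'T_tool_cam' in m:
        s=sense(); T=np.eye(4); T[:3,:3]=R.from_euler('xyz',s['tcp_rot'],degrees=True).as_matrix(); T[:3,3]=s['tool_pos']
        T=T@np.array(m['T_tool_cam'])
        return m,T[:3,:3],T[:3,3]
    a=np.array(m['attitude'])
    Rm=a if a.shape==(3,3) else R.from_euler('xyz',a,degrees=True).as_matrix()
    return m,Rm,np.array(m['position'])
def px2w(n,rc,z,C=None):
    m,Rm,p=C or cam(n)
    d=Rm@np.array([(rc[1]-m['cx'])/m['fx'],-(rc[0]-m['cy'])/m['fy'],-1])
    return p+d*(z-p[2])/d[2]
def w2px(n,P,C=None):
    m,Rm,p=C or cam(n)
    q=Rm.T@(np.array(P)-p)
    return [m['cy']-m['fy']*q[1]/-q[2],m['cx']+m['fx']*q[0]/-q[2]]
def save(n,f):
    im=snapshot(n); cv2.imwrite('pics/'+f,cv2.cvtColor(im,cv2.COLOR_RGB2BGR)); return im
E
python3 - <<'E'
from h import *
np.set_printoptions(precision=1,suppress=True)
print(sense())
for n in ['scene','top','wrist']: print(n,camera_model(n))
save('top','top1.png'); save('scene','scene1.png')
for n in ['top','scene']:
  for q,z in [('bar',16),('v_block',0),('ramp_foot',0),('crest',9),('stop_face',20.5)]:
    for d in place_of(n,q)[:1]: print(n,q,d['confidence'],d['at'],px2w(n,d['at'],z))
E
```

```text
{'time': 0.0, 'joint_pos': array([71. ,  7.5, 85.3,  0. , 87.3, -4.9]), 'qd': array([ 0. , -0. ,  0. ,  0. ,  0.1,  0.1]), 'joint_efforts': array([  0. , -56.9, -50.1,  -0. ,   0. ,   0. ]), 'tool_pos': array([146.4, 581.3, 230.2]), 'tcp_rot': array([-180. ,    0.1,   75.9]), 'ft_force': array([ 0.6, -0.1, -0.2]), 'wrist_torque': array([-0. , -0.1,  0. ]), 'finger_gap': 85.07856934057324}
scene {'fx': 468.7957519270441, 'fy': 468.7957519270441, 'cx': 316.3806413861113, 'cy': 202.74858546742433, 'position': array([153.4, 421.3, 785.1]), 'attitude': array([  45.1,   -0.5, -144.2])}
top {'fx': 431.64887716149065, 'fy': 431.64887716149065, 'cx': 317.6961954211792, 'cy': 196.55193185437935, 'position': array([ 419.7, -167.6,  970.3]), 'attitude': array([ 10.9,   0.2, -90.1])}
wrist {'fx': 316.98105767481843, 'fy': 316.98105767481843, 'cx': 326.228961998202, 'cy': 201.14005768140333, 'T_tool_cam': array([[   1. ,    0. ,   -0. ,    0.1],
       [  -0. ,   -0.9,   -0.3,  -81.6],
       [  -0. ,    0.3,   -0.9, -142.3],
       [   0. ,    0. ,    0. ,    1. ]])}
top bar 0.68 [244.0, 287.9] [496.9 -98.2  16. ]
top v_block 0.84 [198.0, 322.2] [ 602.9 -174.4    0. ]
top ramp_foot 0.59 [216.2, 302.9] [ 561.  -130.4    0. ]
top crest 0.91 [202.2, 318.7] [ 591.6 -166.3    9. ]
top stop_face 0.82 [176.0, 302.1] [ 649.8 -129.    20.5]
scene bar 0.58 [254.3, 323.7] [497.6 -94.9  16. ]
scene v_block 0.97 [214.9, 304.4] [ 607.8 -174.4    0. ]
scene ramp_foot 0.75 [235.3, 312.5] [ 555.9 -134.9    0. ]
scene crest 0.74 [217.2, 312.2] [ 584.  -172.3    9. ]
scene stop_face 0.78 [209.2, 277.7] [ 655.7 -137.2   20.5]
```

Run:
```python
import cv2
im=cv2.imread('pics/top1.png')[120:300,200:420]; a=cv2.resize(im,None,fx=3.6,fy=3.3,interpolation=cv2.INTER_CUBIC)
cv2.imwrite('pics/topc.png',a)
```

```text
(no output)
```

View pics/topc.png

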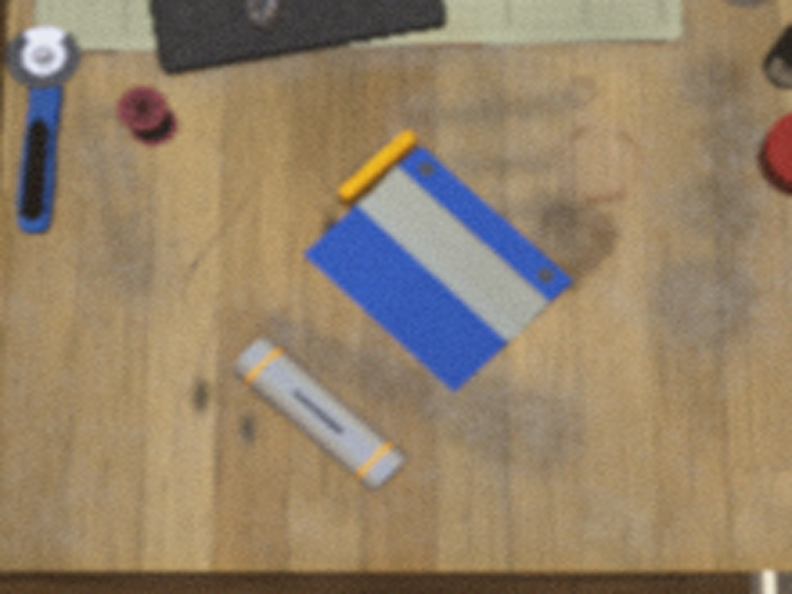

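View pics/scene1.png

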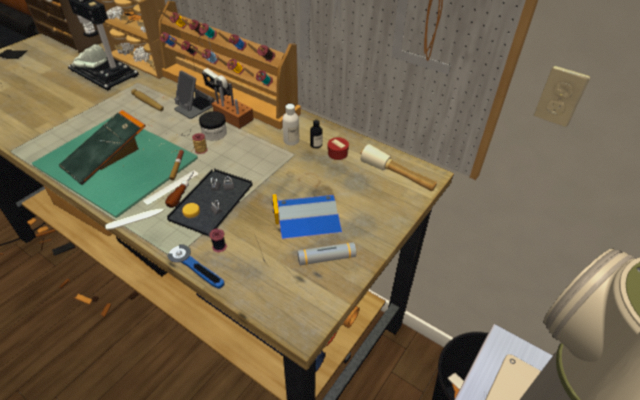

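The top view shows the bar, crop (250,350) to (385,475), lying before the blue ramp. The ramp foot runs (305,255) to (455,390), and the stop is at the upper left of the block. The scene view agrees, and the bystanders are well clear. Next I fit the block and bar from these points.

```bash
cat >> h.py <<'E'
def tomove(tgt,yaw):
    s=sense(); R0=R.from_euler('xyz',s['tcp_rot'],degrees=True)
    R1=R.from_euler('xyz',[180,0,yaw],degrees=True)
    return (R0.inv()*R1).as_rotvec(), R0.inv().apply(np.array(tgt)-s['tool_pos'])/10
def fit(n,pts,C=None):
    from scipy.optimize import least_squares
    C=C or cam(n)
    def w(p,l): 
        c,s=np.cos(p[2]),np.sin(p[2]); return [p[0]+c*l[0]-s*l[1],p[1]+s*l[0]+c*l[1],l[2]]
    f=lambda p: np.concatenate([np.array(w2px(n,w(p,l),C))-rc for rc,l in pts])
    r=least_squares(f,[605,-174,-0.87],x_scale=[10,10,.1]); return r.x,r.fun
E
python3 - <<'E'
from h import *
np.set_printoptions(precision=3,suppress=True)
k=lambda x,y:np.array([120+y/3.3,200+x/3.6])
P=[(k(305,255),(-60,60,0)),(k(455,390),(-60,-75,0)),(k(355,207),(-12,60,9)),(k(507,342),(-12,-75,9)),(k(571,283),(46,-75,16)),(k(550,300),(24,-75,16))]
p,e=fit('top',P); print(p[:2],np.degrees(p[2]),e)
a=px2w('top',k(253,358),16);b=px2w('top',k(388,472),16); print(a,b,np.degrees(np.arctan2(a[1]-b[1],a[0]-b[0])),np.linalg.norm(a-b))
c,s=np.cos(p[2]),np.sin(p[2]); m=(a+b)/2-[*p[:2],0]; print('bar in block',c*m[0]+s*m[1],-s*m[0]+c*m[1])
yaw=np.degrees(p[2])+90
t=(a+b)/2-60*np.array([c,s,0]); t[2]=200
print(t,yaw,tomove(t,yaw))
E
```

```text
[ 604.555 -171.898] -44.91677068136415 [ 0.185 -0.669  0.841 -0.33  -0.673  0.153 -0.2    0.326 -0.969  0.743
  0.766 -0.233]
[531.33  -58.658  16.   ] [ 455.265 -142.119   16.   ] 47.654566872735444 112.92265228201154
bar in block -129.2763784200361 -27.917692573604846
[450.81  -58.024 200.   ] 45.08322931863585 (array([-0.   , -0.   ,  0.537]), array([-54.611,  45.137,   3.13 ]))
```

Emit:
apply_moves:
  targets: "0 0 0 -3.6 3.0 0.2 6; 0 0 0 -7.2 6.0 0.4 6; 0 0 0 -10.8 9.0 0.6 6; 0 0 0 -14.4 12.0 0.8 6; 0 0 0 -18.0 15.0 1.0 6"

```text
time: 1.1
tool_pos: [248.4, 369.1, 221.3]
tcp_rot: [180.0, -0.0, 75.9]
ft_force: [1.5, -0.5, 0.4]
finger_gap: 60.2
```

Emit:
apply_moves:
  targets: "0 0 0 -3.6 3.0 0.2 6; 0 0 0 -7.2 6.0 0.4 6; 0 0 0 -10.8 9.0 0.6 6; 0 0 0 -14.4 12.0 0.8 6; 0 0 0 -18.0 15.0 1.0 6"

```text
time: 1.6
tool_pos: [350.1, 157.8, 211.6]
tcp_rot: [179.9, -0.0, 75.9]
ft_force: [0.5, -0.1, -0.6]
finger_gap: 60.4
```

Emit:
apply_moves:
  targets: "0 0 0.11 -3.6 3.0 0.2 6; 0 0 0.22 -7.2 6.0 0.4 6; 0 0 0.33 -10.8 9.0 0.6 6; 0 0 0.44 -14.4 12.0 0.8 6; 0 0 0.537 -18.0 15.0 1.0 6"

```text
time: 2.1
tool_pos: [451.6, -53.8, 201.6]
tcp_rot: [179.9, -0.0, 44.8]
ft_force: [0.3, 1.3, 0.4]
finger_gap: 60.1
```

Run:
```python
from h import *
np.set_printoptions(precision=1,suppress=True)
s=sense(); print(s['time'],s['tool_pos'],s['tcp_rot'],s['qd'],s['finger_gap'])
C=cam('wrist'); save('wrist','w1.png')
s=sense(); print(s['tool_pos'],s['tcp_rot'])
for q,z in [('bar',16),('v_block',0),('ramp_foot',0),('crest',9),('stop_face',20.5)]:
    for d in place_of('wrist',q)[:1]: print(q,d['confidence'],d['at'],px2w('wrist',d['at'],z))
```

```text
2.1 [451.6 -53.8 201.6] [179.9  -0.   44.8] [-48.6  41.5 -31.6   0.3 -10.3   6.1] 60.10418387260086
[453.4 -59.5 201. ] [179.8   0.1  44.3]
bar 0.93 [232.3, 324.0] [ 495.6 -104.2   16. ]
v_block 0.75 [316.1, 346.4] [ 603.5 -170.2    0. ]
ramp_foot 0.68 [274.7, 341.2] [ 554.7 -130.2    0. ]
crest 0.68 [311.3, 343.1] [ 590.  -160.4    9. ]
stop_face 0.85 [330.2, 395.6] [ 649.7 -127.2   20.5]
```

View pics/w1.png

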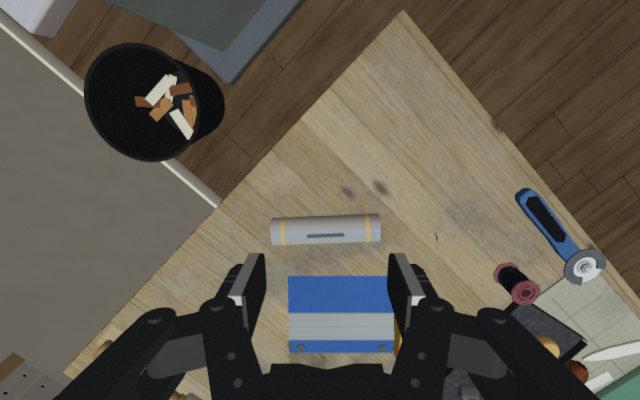

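The wrist view shows the bar at (325,230) ahead of the blue ramp, rows 276–312, with the groove grey behind. The arm was still moving, so I retake it still and enlarge it.

Run:
```python
from h import *
np.set_printoptions(precision=2,suppress=True)
s=sense(); C=cam('wrist'); im=save('wrist','w2.png'); print(s['tool_pos'],s['tcp_rot'],s['qd'])
np.savez('w2.npz',p=s['tool_pos'],r=s['tcp_rot'])
cv2.imwrite('pics/w2c.png',cv2.resize(cv2.cvtColor(im,cv2.COLOR_RGB2BGR)[200:360,255:415],None,fx=3.75,fy=3.75,interpolation=cv2.INTER_CUBIC))
for q,z in [('bar',16),('ramp_foot',0),('crest',9)]:
    for d in place_of('wrist',q)[:1]: print(q,d['confidence'],d['at'],px2w('wrist',d['at'],z))
```

```text
[450.72 -51.02 201.31] [-179.97   -0.01   45.16] [ 1.21 -0.68  0.44 -0.1  -0.15  0.04]
bar 0.86 [231.3, 324.7] [494.57 -96.29  16.  ]
ramp_foot 0.95 [283.3, 341.8] [ 564.98 -136.16    0.  ]
crest 0.97 [311.5, 339.2] [ 587.76 -163.25    9.  ]
```

View pics/w2c.png

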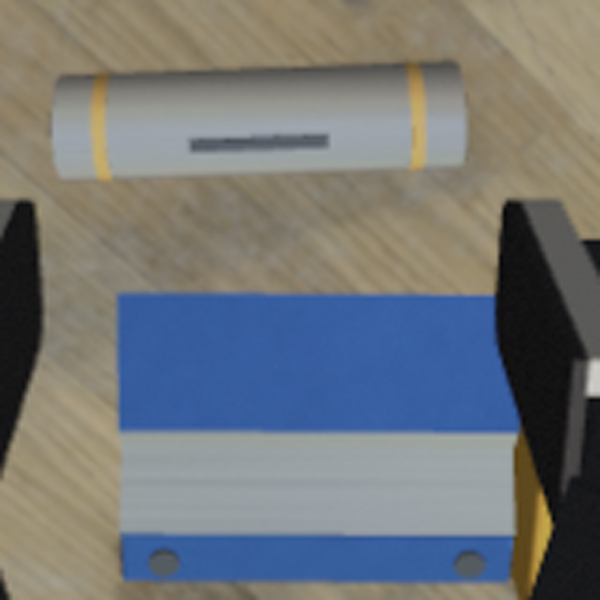

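Run:
```python
from h import *
np.set_printoptions(precision=2,suppress=True)
s=np.load('w2.npz'); m=camera_model('wrist')
T=np.eye(4);T[:3,:3]=R.from_euler('xyz',s['r'],degrees=True).as_matrix();T[:3,3]=s['p'];T=T@np.array(m['T_tool_cam']);C=(m,T[:3,:3],T[:3,3])
k=lambda x,y:np.array([200+y/3.75,255+x/3.75])
P=[(k(118,294),(-60,-75,0)),(k(119,431),(-12,-75,9)),(k(516,432),(-12,60,9)),(k(121,534),(24,-75,16)),(k(124,579),(46,-75,16)),(k(510,581),(46,60,16)),(k(513,535),(24,60,16))]
p,e=fit('wrist',P,C); print('block',p[:2],np.degrees(p[2]),e)
# bar: silhouette planes
def ray(x,y):
    rc=k(x,y); d=C[1]@np.array([(rc[1]-m['cx'])/m['fx'],-(rc[0]-m['cy'])/m['fy'],-1]); return d/np.linalg.norm(d)
a,b=[ (lambda u,v:(u+v)/np.linalg.norm(u+v))(ray(*q1),ray(*q2)) for q1,q2 in [((57,77),(57,180)),((461,63),(464,164))]]
f=lambda d:C[2]+d*(16-C[2][2])/d[2]
a,b=f(a),f(b); print(a,b,np.linalg.norm(a-b),np.degrees(np.arctan2(b[1]-a[1],b[0]-a[0])))
c,sn=np.cos(p[2]),np.sin(p[2]); q=(a+b)/2-[*p[:2],0]; print('bar in block',c*q[0]+sn*q[1],-sn*q[0]+c*q[1])
```

```text
block [ 605.24 -169.58] -45.04812526576395 [-0.66 -0.5  -0.12 -0.24 -0.13  0.76 -0.44 -0.41  1.26 -0.61  0.95  0.31
 -0.47  0.69]
[ 453.46 -142.77   16.  ] [535.87 -53.02  16.  ] 121.84350955201516 47.444025983398504
bar in block -128.85361176875995 -27.610897658776295
```

Emit:
apply_moves:
  targets: "0 0 0 -0.3 1.3 4.5 6; 0 0 0 -0.3 1.3 9 6; 0 0 0 -0.3 1.3 13.5 6; 0 0 0 -0.3 1.3 17.5 6; 0 0 0 -0.3 1.3 18.2 6"

```text
time: 3.1
tool_pos: [453.7, -61.2, 14.5]
tcp_rot: [-179.6, 0.3, 45.2]
ft_force: [-1.7, 0.1, -0.9]
finger_gap: 59.8
```

Emit:
apply_moves:
  targets: "0 0 0 0 0 0.5 6; 0 0 0 0 0 1 6; 0 0 0 0 0 1.4 6; 0 0 0 0 0 1.4 6; 0 0 0 0 0 1.4 6"

```text
time: 3.6
tool_pos: [458.9, -63.3, 6.3]
tcp_rot: [179.9, -0.0, 45.1]
ft_force: [-0.0, -0.1, -0.3]
finger_gap: 60.2
```

```bash
cat >> h.py <<'E'
def blk(P):
    d=np.array(P)-[605,-170.5,0]; return np.array([(d[0]-d[1])*.7071,(d[0]+d[1])*.7071,d[2]])
def st():
    s=sense(); print(s['time'],'blk',blk(s['tool_pos']),s['tcp_rot'],s['ft_force'],s['finger_gap'])
E
python3 - <<'E'
from h import *
np.set_printoptions(precision=1,suppress=True)
st(); im=save('wrist','w3.png')
E
```

```text
3.6 blk [-179.1  -27.4    6.3] [179.9  -0.   45.1] [-0.  -0.1 -0.3] 60.23009576768205
```

View pics/w3.png

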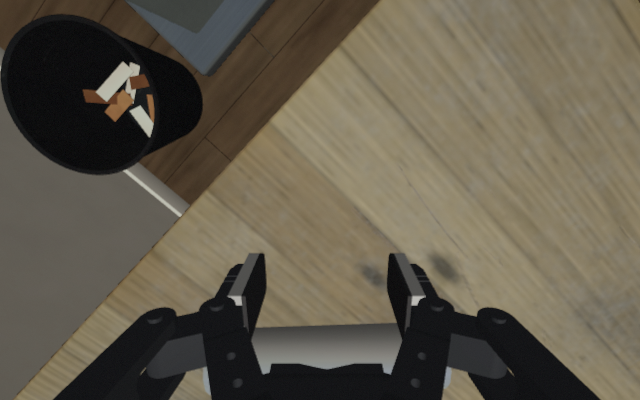

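Emit:
apply_moves:
  targets: "0 0 0 0 0.5 0.1 6; 0 0 0 0 1 0.2 6; 0 0 0 0 1.4 0.2 6; 0 0 0 0 1.7 0.2 6; 0 0 0 0 2 0.2 6"

```text
time: 4.15
tool_pos: [472.4, -77.4, 3.2]
tcp_rot: [-180.0, 0.0, 45.1]
ft_force: [0.0, 0.7, 0.5]
finger_gap: 60.4
```

Emit:
apply_moves:
  targets: "0 0 0 0 0.2 0 6; 0 0 0 0 0.4 0 6; 0 0 0 0 0.7 0 6; 0 0 0 0 1 0 6; 0 0 0 0 1.3 0 6"

```text
time: 4.65
tool_pos: [481.7, -86.5, 3.4]
tcp_rot: [180.0, -0.0, 45.1]
ft_force: [0.0, 0.8, 0.4]
finger_gap: 59.8
```

Emit:
apply_moves:
  targets: "0 0 0 0 0.3 0 6; 0 0 0 0 0.6 0 6; 0 0 0 0 0.9 0 6; 0 0 0 0 1.2 0 6; 0 0 0 0 1.5 0 6"

```text
time: 5.15
tool_pos: [492.3, -97.1, 3.3]
tcp_rot: [-180.0, 0.0, 45.1]
ft_force: [0.1, 0.3, 0.8]
finger_gap: 59.8
```

```bash
cat >> h.py <<'E'
def look(f):
    for n in ['top','scene']:
        im=save(n,f+n+'.png')
        for d in place_of(n,'bar')[:2]: print(n,d['confidence'],d['at'],blk(px2w(n,d['at'],16)))
    a=cv2.imread('pics/%stop.png'%f)[140:290,230:390]; b=cv2.imread('pics/%sscene.png'%f)[170:320,230:390]
    cv2.imwrite('pics/'+f+'.png',cv2.resize(np.hstack([a,b]),None,fx=2.5,fy=2.5,interpolation=cv2.INTER_CUBIC))
E
python3 - <<'E'
from h import *
np.set_printoptions(precision=1,suppress=True)
st(); look('a')
E
```

```text
5.15 blk [-131.6  -27.8    3.3] [-180.     0.    45.1] [0.1 0.3 0.8] 59.756052790106615
scene 0.67 [244.0, 321.2] [-100.9  -22.    16. ]
scene 0.62 [214.7, 305.2] [-10.   -0.6  16. ]
```

View pics/a.png

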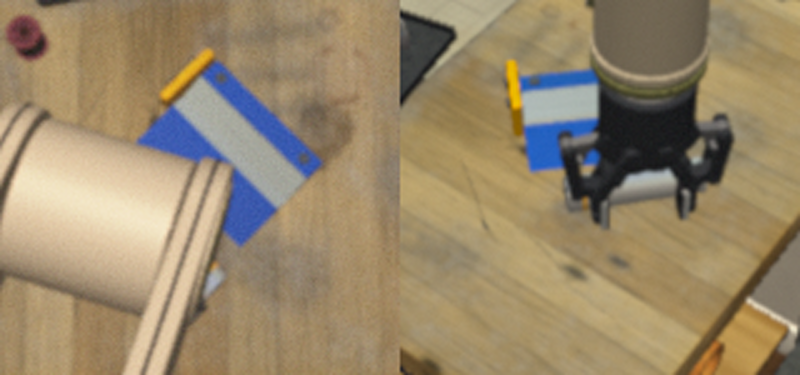

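The bar sits against both fingers and looks parallel to the ramp foot: in the scene crop its lower edge runs (570,210) to (690,195). I keep rolling.

Emit:
apply_moves:
  targets: "0 0 0 0 0.3 0 6; 0 0 0 0 0.6 0 6; 0 0 0 0 0.9 0 6; 0 0 0 0 1.2 0 6; 0 0 0 0 1.5 0 6"

```text
time: 5.85
tool_pos: [503.0, -107.8, 3.3]
tcp_rot: [180.0, -0.0, 45.1]
ft_force: [-0.2, 0.6, 0.3]
finger_gap: 59.8
```

Emit:
apply_moves:
  targets: "0 0 0 0 0.3 0 6; 0 0 0 0 0.6 0 6; 0 0 0 0 0.9 0 6; 0 0 0 0 1.2 0 6; 0 0 0 0 1.5 0 6"

```text
time: 6.35
tool_pos: [513.5, -118.3, 3.3]
tcp_rot: [-180.0, 0.0, 45.1]
ft_force: [-0.3, 0.4, -0.4]
finger_gap: 60.1
```

Emit:
apply_moves:
  targets: "0 0 0 0 0.3 0 6; 0 0 0 0 0.6 0 6; 0 0 0 0 0.9 -0.02 6; 0 0 0 0 1.2 -0.06 6; 0 0 0 0 1.5 -0.12 6"

```text
time: 6.85
tool_pos: [523.9, -128.6, 4.4]
tcp_rot: [-180.0, 0.0, 45.1]
ft_force: [-2.5, 2.4, 1.1]
finger_gap: 59.9
```

Emit:
apply_moves:
  targets: "0 0 0 0 0.3 -0.06 6; 0 0 0 0 0.6 -0.12 6; 0 0 0 0 0.9 -0.18 6; 0 0 0 0 1.2 -0.24 6; 0 0 0 0 1.5 -0.3 6"

```text
time: 7.35
tool_pos: [534.7, -139.4, 7.6]
tcp_rot: [-180.0, 0.0, 45.1]
ft_force: [-2.2, 3.2, 2.1]
finger_gap: 60.2
```

Emit:
apply_moves:
  targets: "0 0 0 0 0.3 -0.06 6; 0 0 0 0 0.6 -0.12 6; 0 0 0 0 0.9 -0.18 6; 0 0 0 0 1.2 -0.24 6; 0 0 0 0 1.2 -0.24 6"

```text
time: 7.85
tool_pos: [543.8, -148.4, 10.2]
tcp_rot: [179.9, -0.0, 45.1]
ft_force: [-0.8, 1.4, 0.3]
finger_gap: 60.0
```

Run:
```python
from h import *
np.set_printoptions(precision=1,suppress=True)
st(); look('b')
```

```text
7.85 blk [-58.9 -27.7  10.2] [179.9  -0.   45.1] [-0.8  1.4  0.3] 59.96842844744481
scene 0.57 [218.4, 316.7] [-25.3 -24.5  16. ]
```

View pics/b.png

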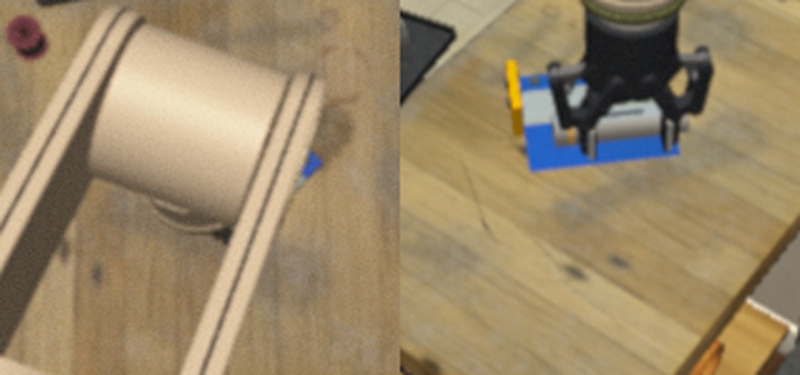

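The bar is on the ramp, parallel, with its axis about 20 mm short of the crest. I go on slowly over it.

Emit:
apply_moves:
  targets: "0 0 0 0 0.25 -0.05 6; 0 0 0 0 0.5 -0.1 6; 0 0 0 0 0.75 -0.15 6; 0 0 0 0 1 -0.2 6; 0 0 0 0 1.25 -0.25 6"

```text
time: 8.55
tool_pos: [552.1, -156.7, 12.5]
tcp_rot: [180.0, -0.0, 45.1]
ft_force: [-3.1, 3.1, 1.8]
finger_gap: 60.3
```

Emit:
apply_moves:
  targets: "0 0 0 0 0.2 -0.04 6; 0 0 0 0 0.4 -0.08 6; 0 0 0 0 0.6 -0.12 6; 0 0 0 0 0.8 -0.15 6; 0 0 0 0 1.0 -0.15 6"

```text
time: 9.05
tool_pos: [559.6, -164.2, 14.1]
tcp_rot: [179.9, -0.0, 45.1]
ft_force: [0.0, 0.4, -0.1]
finger_gap: 60.0
```

Emit:
apply_moves:
  targets: "0 0 0 0 0.1 0 6; 0 0 0 0 0.2 0 6; 0 0 0 0 0.3 0 6; 0 0 0 0 0.3 0 6; 0 0 0 0 0.3 0 6"

```text
time: 9.55
tool_pos: [561.1, -165.8, 13.9]
tcp_rot: [-180.0, 0.0, 45.1]
ft_force: [0.8, -0.5, 0.0]
finger_gap: 60.0
```

Run:
```python
from h import *
np.set_printoptions(precision=1,suppress=True)
st(); look('c')
```

```text
9.55 blk [-34.4 -27.7  13.9] [-180.     0.    45.1] [ 0.8 -0.5  0. ] 59.9932924569321
scene 0.95 [209.4, 314.9] [  3.2 -25.   16. ]
```

View pics/c.png

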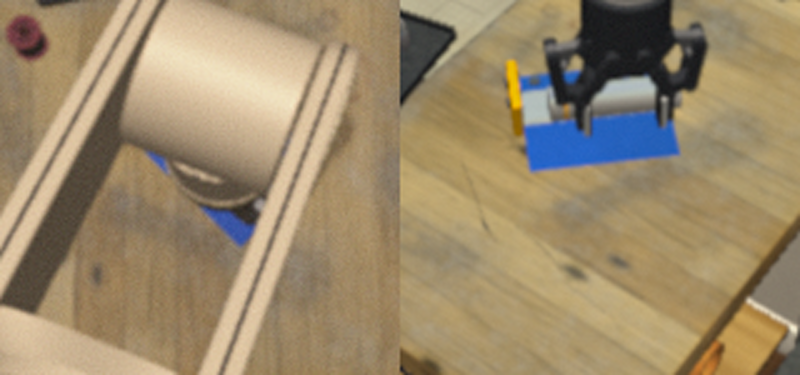

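The bar's axis has crossed the crest and it is lying in the groove (scene estimate x=+3, y=-25). I back off, rise, close the fingers and go round to the free end.

Emit:
apply_moves:
  targets: "0 0 0 0 -1 0 6; 0 0 0 0 -2 -1 6; 0 0 0 0 -2 -4 6; 0 0 0 0 -2 -8 6; 0 0 0 0 -2 -8 6"

```text
time: 10.25
tool_pos: [550.5, -152.5, 100.3]
tcp_rot: [179.5, -0.2, 45.1]
ft_force: [1.4, -0.8, 2.3]
finger_gap: 59.9
```

Emit:
apply_moves:
  targets: "0 0 0 -3 0 0 0; 0 0 0 -6 1 0 0; 0 0 0 -9.3 3 0 0; 0 0 0 -9.3 5.4 0 0; 0 0 0 -9.3 5.4 0 0"

```text
time: 10.75
tool_pos: [520.0, -257.6, 94.0]
tcp_rot: [179.9, -0.0, 45.0]
ft_force: [-1.3, 0.0, 0.6]
finger_gap: -0.1
```

Run:
```python
from h import *
np.set_printoptions(precision=1,suppress=True)
sense(); snapshot('scene'); snapshot('scene')
st(); look('d')
```

```text
10.85 blk [  -0.8 -120.6   93.4] [-179.9   -0.    45.1] [-0.8  0.4  0.3] 0.18205598932595252
top 0.57 [201.9, 333.4] [ 10.4 -30.4  16. ]
scene 0.81 [209.5, 314.6] [  3.  -24.3  16. ]
```

View pics/d.png

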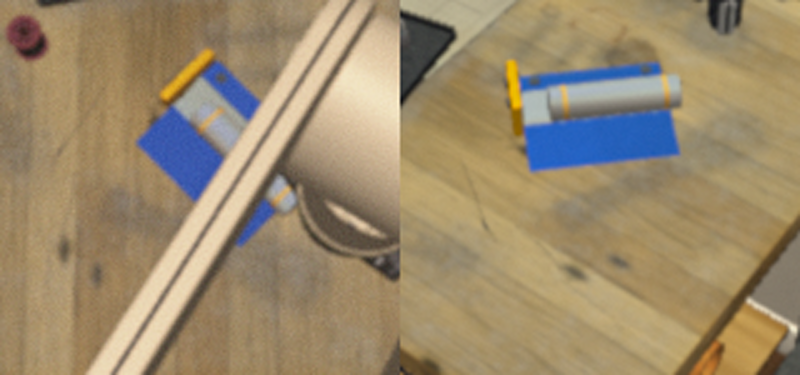

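The bar lies seated in the groove, about 28 mm short of the stop. I descend at the free end and push.

Emit:
apply_moves:
  targets: "0 0 0 0 0 3 0; 0 0 0 0 0 5 0; 0 0 0 0 0 7 0; 0 0 0 0 0 7.9 0; 0 0 0 0 0 7.9 0"

```text
time: 11.55
tool_pos: [518.4, -254.4, 13.4]
tcp_rot: [-179.8, 0.0, 45.1]
ft_force: [-1.0, 0.2, -0.1]
finger_gap: 0.2
```

Emit:
apply_moves:
  targets: "0 0 0 0.3 0 0 0; 0 0 0 0.6 0 0 0; 0 0 0 0.9 0 0 0; 0 0 0 1.2 0 0 0; 0 0 0 1.5 0 0 0"

```text
time: 12.05
tool_pos: [530.6, -244.9, 15.4]
tcp_rot: [180.0, -0.0, 45.1]
ft_force: [-0.6, -0.4, 0.5]
finger_gap: 0.2
```

Emit:
apply_moves:
  targets: "0 0 0 0.3 0 0 0; 0 0 0 0.6 0 0 0; 0 0 0 0.9 0 0 0; 0 0 0 1.2 0 0 0; 0 0 0 1.5 0 0 0"

```text
time: 12.55
tool_pos: [540.7, -234.5, 14.9]
tcp_rot: [-180.0, 0.0, 45.1]
ft_force: [-1.5, -1.7, 1.1]
finger_gap: 0.3
```

Emit:
apply_moves:
  targets: "0 0 0 0.2 0 0 0; 0 0 0 0.4 0 0 0; 0 0 0 0.6 0 0 0; 0 0 0 0.8 0 0 0; 0 0 0 0.8 0 0 0"

```text
time: 13.05
tool_pos: [546.7, -228.5, 14.9]
tcp_rot: [180.0, -0.0, 45.1]
ft_force: [-0.3, -0.2, 0.8]
finger_gap: 0.2
```

Run:
```python
from h import *
np.set_printoptions(precision=1,suppress=True)
st(); look('e')
```

```text
13.05 blk [ -0.3 -82.2  14.9] [180.   -0.   45.1] [-0.3 -0.2  0.8] 0.18126750329948774
top 0.58 [197.4, 325.6] [  5.4 -10.7  16. ]
scene 0.68 [210.9, 305.8] [ 1.6 -3.7 16. ]
```

View pics/e.png

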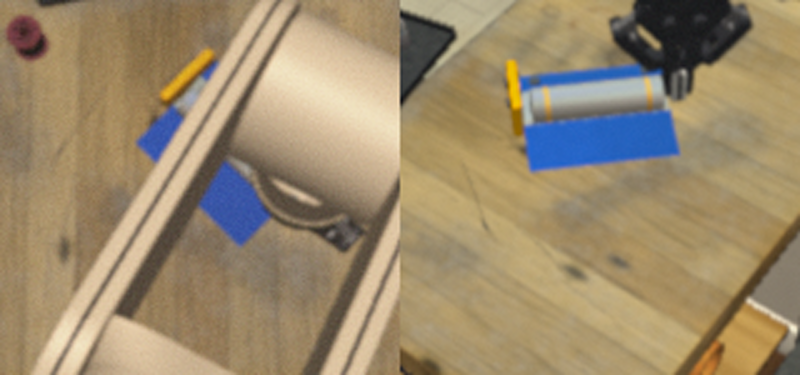

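The bar has about 8 mm left to go. I push on in small steps and watch the force.

Emit:
apply_moves:
  targets: "0 0 0 0.1 0 0 0; 0 0 0 0.2 0 0 0; 0 0 0 0.3 0 0 0; 0 0 0 0.4 0 0 0; 0 0 0 0.5 0 0 0"

```text
time: 13.75
tool_pos: [549.9, -225.2, 14.9]
tcp_rot: [-180.0, 0.0, 45.1]
ft_force: [-2.3, -2.0, 0.8]
finger_gap: 0.1
```

Emit:
apply_moves:
  targets: "0 0 0 0.04 0 0 0; 0 0 0 0.08 0 0 0; 0 0 0 0.12 0 0 0; 0 0 0 0.16 0 0 0; 0 0 0 0.2 0 0 0"

```text
time: 14.25
tool_pos: [551.3, -223.8, 14.9]
tcp_rot: [-180.0, 0.0, 45.1]
ft_force: [-1.8, -2.6, 0.5]
finger_gap: 0.0
```

Emit:
apply_moves:
  targets: "0 0 0 0.04 0 0 0; 0 0 0 0.08 0 0 0; 0 0 0 0.12 0 0 0; 0 0 0 0.16 0 0 0; 0 0 0 0.2 0 0 0"

```text
time: 14.75
tool_pos: [552.7, -222.3, 14.9]
tcp_rot: [-180.0, 0.0, 45.1]
ft_force: [-1.3, -1.5, 0.5]
finger_gap: -0.2
```

Emit:
apply_moves:
  targets: "0 0 0 0.04 0 0 0; 0 0 0 0.08 0 0 0; 0 0 0 0.12 0 0 0; 0 0 0 0.16 0 0 0; 0 0 0 0.2 0 0 0"

```text
time: 15.25
tool_pos: [552.9, -222.2, 14.9]
tcp_rot: [-180.0, 0.2, 45.1]
ft_force: [-10.2, -9.3, 3.3]
finger_gap: 0.1
```

The force has jumped to 14 N and motion has stopped, so the bar is against the stop. I back off along the groove, rise and move away.

Emit:
apply_moves:
  targets: "0 0 0 -0.2 0 0 0; 0 0 0 -0.8 0 0 0; 0 0 0 -2 0 0 0; 0 0 0 -4 0 0 0; 0 0 0 -4 0 -2 0"

```text
time: 15.75
tool_pos: [521.9, -249.4, 31.8]
tcp_rot: [-179.7, 0.1, 45.0]
ft_force: [-0.1, 0.6, -0.7]
finger_gap: 0.2
```

Emit:
apply_moves:
  targets: "0 0 0 0 0 -4 0; 0 0 0 0 0 -8 0; 0 0 0 -2 -4 -12 0; 0 0 0 -3 -8 -16 0; 0 0 0 -3 -12 -16 0"

```text
time: 16.25
tool_pos: [423.0, -189.7, 198.4]
tcp_rot: [179.6, -0.1, 45.0]
ft_force: [-0.1, 0.1, 1.0]
finger_gap: 0.0
```

Run:
```python
from h import *
np.set_printoptions(precision=1,suppress=True)
for i in range(4): snapshot('scene')
st(); look('f'); save('wrist','fw.png')
a=cv2.imread('pics/fscene.png')[180:250,260:360]; cv2.imwrite('pics/f2.png',np.vstack([cv2.resize(a,(640,448),interpolation=cv2.INTER_CUBIC)]))
C=cam('scene')
for P in [(0,60,36.5),(0,-60,36.5)]:
    w=[605+.7071*(P[0]+P[1]),-170.5+.7071*(P[1]-P[0]),P[2]]; r=w2px('scene',w,C); print(P,((r[1]-260)*6.4,(r[0]-180)*6.4))
```

```text
16.45 blk [-117.  -141.8  195.1] [179.8  -0.1  45.1] [ 1.3 -0.1 -0.3] 0.00033874966041572585
scene 0.89 [211.7, 302.6] [ 0.2  3.9 16. ]
(0, 60, 36.5) (np.float64(113.0553614166929), np.float64(179.98321914240006))
(0, -60, 36.5) (np.float64(450.84389239572084), np.float64(143.46340198033576))
```

View pics/f2.png

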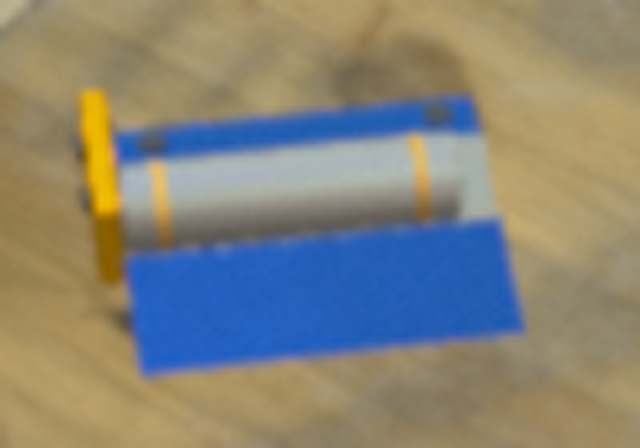

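View pics/fw.png

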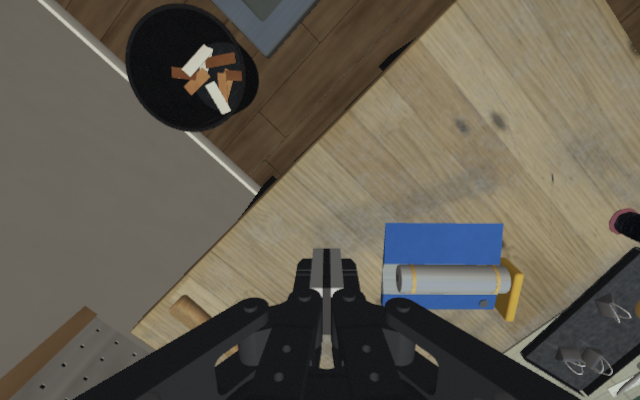

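The scene crop shows the bar in the groove with its end meeting the yellow plate at about (122,205). The wrist view shows the same, with the bar's end touching the stop at about (508,280). The robot is clear of everything.

```bash
python3 -c "
from bench import *
print(hand_in())"
```

```text
the job is handed in; nothing more can be done
None
```

The bar is lying in the V-groove with its end against the yellow stop, and I handed the job in at about 16.5 s of the 48 s allowed.

- **Rolling:** I rolled the bar along the bench with two spread fingertips, up the ramp and over the crest, and it dropped into the groove. It was never gripped or lifted.
- **Pushing endways:** With the fingers shut, I pushed the free end along the groove. Sliding took about 3 N, then the force jumped to about 14 N and the motion stopped, which I took as contact with the stop.
- **Last checks:** After backing off, the scene and wrist pictures both showed the bar seated, with no visible gap at the stop and the gripper touching nothing. I saw no sign of it springing back.
- **Where the checks disagreed:** The scene network put the bar's middle about 4 mm past home along the groove. That is a projection error, because I assumed a height of 16 mm and the seated axis is at 20.5 mm. The top network did not report the bar in the final picture.
- **Other things on the bench:** None of my moves went near them, but I did not measure their positions again at the end.

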